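# Count to the third gap and slide the tub home

### The job

With a fingertip, count along the rack's rail from the green end block, touching the blue pad over the first, the second and then the third gap. Then push the red-lidded tub along the worktop into that third gap until it is fully home against the rail, without lifting or tipping it. Leave the yellow-lidded tubs, the cup and the jar where they are.

Things in the scene. Friction and masses are not known exactly. Their poses are not given: they have to be found in the camera images.
- rack: Fixed metal comb rack. A solid rail 335 mm long (rack y), 16 thick, 50 high is its far side; seven upright fins 5 mm thick, 40 high stick out from it towards the robot (rack -x), making six gaps 50 mm wide, 55 apart, centred at rack y = +137.5, +82.5, +27.5, -27.5, -82.5, -137.5 mm, open above and at the robot's end. Origin on the worktop under the rail's middle; z up.
- stop (a point): Point on the worktop at the middle of the rail's near face (rack x = -8 mm, y = 0), the face that stops the tubs. A tub fully home has its centre at rack x = -30 mm, 22 mm before this face. The fins' rounded ends are at rack x = -85.5 mm. The floor of the gaps is the bare worktop. Axes as the rack's.
- pad1: flush blue touch pad, 24 mm along the rail and 16 mm across, in the top of the rack's rail over the middle of gap 1 counted from the rack's +y end; fixed to the rack. Origin at the centre of the pad's upper face, 50 mm above the worktop; rack-frame position (0, +137.5 mm). Axes as the rack's.
- pad2: flush blue touch pad, 24 mm along the rail and 16 mm across, in the top of the rack's rail over the middle of gap 2 counted from the rack's +y end; fixed to the rack. Origin at the centre of the pad's upper face, 50 mm above the worktop; rack-frame position (0, +82.5 mm). Axes as the rack's.
- pad3: flush blue touch pad, 24 mm along the rail and 16 mm across, in the top of the rack's rail over the middle of gap 3 counted from the rack's +y end; fixed to the rack. Origin at the centre of the pad's upper face, 50 mm above the worktop; rack-frame position (0, +27.5 mm). Axes as the rack's.
- pad4: flush blue touch pad, 24 mm along the rail and 16 mm across, in the top of the rack's rail over the middle of gap 4 counted from the rack's +y end; fixed to the rack. Origin at the centre of the pad's upper face, 50 mm above the worktop; rack-frame position (0, -27.5 mm). Axes as the rack's.
- pad5: flush blue touch pad, 24 mm along the rail and 16 mm across, in the top of the rack's rail over the middle of gap 5 counted from the rack's +y end; fixed to the rack. Origin at the centre of the pad's upper face, 50 mm above the worktop; rack-frame position (0, -82.5 mm). Axes as the rack's.
- pad6: flush blue touch pad, 24 mm along the rail and 16 mm across, in the top of the rack's rail over the middle of gap 6 counted from the rack's +y end; fixed to the rack. Origin at the centre of the pad's upper face, 50 mm above the worktop; rack-frame position (0, -137.5 mm). Axes as the rack's.
- green_block: Fixed green end block, 36 x 24 x 60 mm high, standing on the worktop at one end of the rail, centred at rack y = +182 or -182 mm (which end varies): the end to count from. Origin at the centre of its underside.
- black_block: Fixed black end block of the same size at the other end of the rail. Origin at the centre of its underside.
- tub: The tub to put away: white with a red lid, 44 mm across and 38 mm tall, about 0.1 kg, a plain straight-sided upright cylinder loose on the worktop. Origin at the centre of its underside, z up. It starts on the open worktop on the robot's side of the rack, 40 to 65 mm (its centre) in front of the fins' ends, in front of any of the gaps.
- stored_a: Bystander: white tub with a yellow lid, already home in gap 2 from the +y end; 44 mm across and 38 mm tall, about 0.1 kg, a plain straight-sided upright cylinder loose on the worktop. Origin at the centre of its underside, z up.
- stored_b: Bystander: white tub with a yellow lid, already home in gap 5 from the +y end; 44 mm across and 38 mm tall, about 0.1 kg, a plain straight-sided upright cylinder loose on the worktop. Origin at the centre of its underside, z up.
- cup: Bystander: white ceramic cup, 72 mm across, 80 mm tall, well to one side of the rack (which side varies). Origin at the centre of its underside.
- jar: Bystander: amber glass jar with a black cap, 60 mm across, 100 mm tall, well to the other side. Origin at the centre of its underside.
Not all that is in view belongs to the job. Leave any black or pink look-alike of the tub alone.

How it is judged:
On the way, in this order (a step that is already met when the one before it is completed fails the run):
1. a fingertip touches the pad over the first gap from the green end (((y of green_block in the frame of rack above 0 m and contact force between the fingers and pad1 above 0.3 N) or (y of green_block in the frame of rack below 0 m and contact force between the fingers and pad6 above 0.3 N))), for 0.04 s.
2. a fingertip touches the pad over the second gap from the green end (((y of green_block in the frame of rack above 0 m and contact force between the fingers and pad2 above 0.3 N) or (y of green_block in the frame of rack below 0 m and contact force between the fingers and pad5 above 0.3 N))), for 0.04 s.
3. a fingertip touches the pad over the third gap from the green end (((y of green_block in the frame of rack above 0 m and contact force between the fingers and pad3 above 0.3 N) or (y of green_block in the frame of rack below 0 m and contact force between the fingers and pad4 above 0.3 N))), for 0.04 s.
4. the red-lidded tub is home in the third gap from the green end (x of tub in the frame of rack between -0.036 and -0.02 m and ((y of green_block in the frame of rack above 0 m and y of tub in the frame of rack between 0.0195 and 0.0355 m) or (y of green_block in the frame of rack below 0 m and y of tub in the frame of rack between -0.0355 and -0.0195 m))), for 0.1 s.
At the end, for the whole second after the job is handed in: The red-lidded tub stands upright on the worktop, at rest, in the third gap from the green end, within about 6 mm of touching the rail and within 8 mm of the gap's centre line (all of step 4 and angle between tub's own z axis and vertical below 0.1 rad and linear speed of tub below 0.02 m/s and height (world z) of tub below 0.008 m).
It fails at once if the red-lidded tub is lifted more than 10 mm (height (world z) of tub above 0.01 m).
It fails at once if the red-lidded tub is tipped by more than about 20 degrees (angle between tub's own z axis and vertical above 0.35 rad).
It fails at once if a yellow-lidded tub is moved more than 12 mm or tipped (distance of any of stored_a, stored_b from where it was at the start of the episode above 0.012 m or angle between any of stored_a, stored_b's own z axis and vertical above 0.25 rad).
It fails at once if the cup or the jar is moved more than 12 mm or tipped (distance of any of cup, jar from where it was at the start of the episode above 0.012 m or angle between any of cup, jar's own z axis and vertical above 0.25 rad).
It also fails if it takes over 72 s, if anything falls off the work surface, if the arm or the gripper's body presses on something with over 40 N, if the wrist force passes 120 N, or if a joint passes its speed limit or range.

### The arm

A 7-joint arm with a two-finger parallel gripper is mounted at the origin on the work surface. World frame = base frame: x ahead of the robot, y to its left, z up, the work surface at z = 0. Lengths are in m, angles in rad, forces in N, time in s.
With the tool pointing down it reaches from about 0.4 to 0.85 m from the base axis. Payload 4.5 kg.
Tool frame: the origin (TCP) lies midway between the tips of the shut fingers; the grasp point (between the pads) lies 19 mm behind it; z points along the fingers, y is the direction in which the jaws open and shut (so a half turn about z gives the same grasp; the last joint's range is limited). The gripper opens to 88 mm and grips with 3 to 60 N. Pads are 18 mm wide; open, the fingers measure 123 mm over their backs; the gripper's body (75 mm by 187 mm) begins 45 mm behind the grasp point.
Start: joints at [1.231, 0.689, -0.195, 1.565, 0.157, 0.902, -0.215], TCP at [0.228, -0.582, 0.239] pointing down, gripper open.
Joint ranges: [-3.01, 3.01], [-0.46, 2.08], [-1.47, 1.51], [0.13, 2.56], [-1, 4.14], [0.04, 2.09], [-2.66, 2.66]. Speed limits (rad/s): [2.57, 2.57, 3.14, 3.14, 3.14, 3.14, 3.14].

### API

Orientations are given as a unit quaternion [x, y, z, w].
In Python, from plant import r gives the robot as it stands. The module is installed in compiled form; this text tells all that it offers.
- The arm moves only by the tool carry_out, never from a script. Its argument "commands" is a list of rows, each a list of 6 numbers: the shift along the tool's x, y, z in m, then the turn, a rotation vector about the tool's x, y, z in degrees. In form: [[dx, dy, dz, wx, wy, wz], ...]. A call has 1 to 12 rows; each row is the pose to reach, as a shift and turn from the pose commanded when the call began, along the tool's axes at that moment; what a row does not reach only later rows make up. A row lasts 1/10 s, in which the tool goes at most 50 mm and 8.59 degrees, less where a joint would pass 70% of its speed; a pose out of reach is approached as far as the arm can. A call with a gripper value outside its range is refused whole. "fingers" is the closure in counts, from 0 (fully open) to 255 (shut), set as the call begins (left out, the last holds). The fingers move at their own pace and stop on an object; "grip_force" is the grip in N (left out, the last holds). Time passes only in rows, so rows that repeat a pose let the fingers close. It gives the time, the measured TCP pose, the force and the opening at its end, in the units of the state.
- r.get_state(): the state, without advancing time (a new reading comes with each control period).
- r.snapshot(name): name is "side" or "top" or "wrist"; returns a dict with "img" (480x640x3 uint8, blue, green, red), "intrinsics" (3x3 intrinsics, pixels), "extrinsics" (4x4, takes a point from camera to world coordinates); the wrist camera has in their place "tool_from_camera" (4x4, takes a point from camera to tool coordinates, whose origin is the TCP and whose axes are the flange's). Camera axes: x right, y down, z forward; pixel columns grow to the right and rows downward; lengths in m; the calibration is good to about 2 mm. The wrist camera is an equidistant fisheye: a pixel r from the principal point sees the ray r / f radians off the axis. A picture is of the moment at which its call begins: read the wrist's pose just before it. There is no depth.
- r.finish_job(): hands the job in, once; it reports no verdict.
Trained networks look in a picture, given as the dict that the camera call returned (one of the last four; its "shot" number tells which), for a name from the list of things; names that differ only in an ending like _2 or _b are one class to them, and where a whole thing is asked for, a point or a joint stands for the part that bears it (a point fixed in the world has none). Each returns a list of dicts, best first, with "p" (0 to 1); they miss things now and then, are a little off and sometimes report something else, mostly with a low value. They report only what shows in the picture. A call takes as long as a camera call. They do not tell look-alikes from the thing itself.
- r.spot_in(picture, label): "xyz" ([x, y, z] in m, in world coordinates, good to about 4 mm: the middle of the surface that is visible of it).
- r.spot_point(picture, label): "xyz" ([x, y, z] in m, in world coordinates, good to about 4 mm: a listed point, or the origin of a listed thing).
The state is a dict: "clock": time; "q": joint angles; "qd": joint speeds; "joint_torque": joint torques, N m; "tool_pos": TCP position; "eef_rot": TCP orientation; "contact_force": force on the tool from outside, world axes, zero at the start; "moment": the same for the moment, N m; "opening": opening from 0.0 (shut) to 1.0 (fully open).
Only numpy, scipy, OpenCV 4.12 (cv2) and the standard library are available. Lean on these libraries where they do the work, as an engineer would, in place of code of your own. Each camera call takes 0.05 s, during which the arm holds its last target.

## Working session

There is one attempt and no reset: what is moved stays moved. The work goes in short steps, Python scripts to look and compute and a tool call to move; the robot and the scene stay as the last step left them, time stands still between calls to the robot, and variables do not carry over. Pictures are saved under pics/ and viewed, and the job is handed in when it is done.

Besides the shell and the picture viewer there is one more tool, called as name([rows], argument=value, ...), one row to a line, values as JSON. carry_out: Moves the arm, as the interface text tells. Its arguments: {"type":"object","properties":{"commands":{"type":"array","items":{"type":"array","items":{"type":"number"}}},"fingers":{"type":"number"},"grip_force":{"type":"number"}},"required":["commands"]}

```bash
mkdir -p pics; python3 - <<'E'
from plant import r
import cv2,numpy as np
np.set_printoptions(precision=4,suppress=True)
s=r.get_state(); print(s)
for n in ["top","side"]:
    p=r.snapshot(n); cv2.imwrite(f"pics/{n}0.png",p["img"]); print(n,p["intrinsics"],p["extrinsics"])
    for l in ["rack","stop","pad1","green_block","black_block","tub","stored_a","cup","jar"]:
        print(l,[(round(d["p"],2),np.round(d["xyz"],4).tolist()) for d in r.spot_point(p,l)][:7])
E
```

```text
{'clock': 0.0, 'q': array([ 1.2308,  0.69  , -0.1945,  1.5663,  0.1573,  0.9025, -0.2151]), 'qd': array([-0.0026, -0.0015, -0.0015, -0.0018, -0.0018, -0.0007,  0.0001]), 'joint_torque': array([ -0.0001, -52.7557,  -1.2664, -15.3423,  -0.0526,   0.0068,
         0.0002]), 'tool_pos': array([ 0.2279, -0.5813,  0.2379]), 'eef_rot': array([ 0.9826,  0.1858, -0.0002, -0.0009]), 'contact_force': array([-0.0178,  0.0589, -0.8005]), 'moment': array([ 0.013 , -0.058 ,  0.0338]), 'opening': 1.0000486656099017}
top [[453.3621   0.     318.7844]
 [  0.     453.3621 245.1378]
 [  0.       0.       1.    ]] [[ 0.0296 -0.9911  0.1297  0.4285]
 [-0.9992 -0.033  -0.0241  0.017 ]
 [ 0.0281 -0.1289 -0.9913  0.9492]
 [ 0.      0.      0.      1.    ]]
rack [(0.73, [0.6335, -0.0205, -0.0008]), (0.17, [0.6039, 0.0702, -0.0031])]
stop [(0.73, [0.6283, -0.0136, 0.0029])]
pad1 [(0.6, [0.6441, 0.1208, 0.0514]), (0.53, [0.6299, -0.1547, 0.0484]), (0.46, [0.6358, 0.0614, 0.0498]), (0.44, [0.6328, -0.098, 0.0512]), (0.43, [0.6335, -0.0408, 0.0523]), (0.41, [0.6371, 0.012, 0.0489])]
green_block [(0.8, [0.6413, 0.
[... 803 characters left out ...]
0.0143, 0.0015])]
pad1 [(0.73, [0.5182, -0.3539, 0.0026]), (0.65, [0.6349, -0.0429, 0.0498]), (0.59, [0.5172, 0.3171, -0.0017]), (0.52, [0.6309, -0.1513, 0.0528]), (0.47, [0.6433, 0.1267, 0.0504]), (0.46, [0.6382, 0.0683, 0.0517]), (0.43, [0.6329, -0.0968, 0.0523])]
green_block [(0.88, [0.6446, 0.1652, 0.0009]), (0.38, [0.6288, -0.2006, 0.0039])]
black_block [(0.71, [0.6288, -0.1982, 0.0055])]
tub [(0.88, [0.4954, 0.0373, -0.0012]), (0.77, [0.4304, -0.0556, -0.0018]), (0.65, [0.391, 0.0511, 0.0021])]
stored_a [(0.76, [0.6033, 0.0715, -0.001]), (0.66, [0.5158, 0.3201, -0.0035]), (0.54, [0.5994, -0.0958, 0.0006])]
cup [(0.98, [0.5179, 0.3169, -0.0041])]
jar [(0.74, [0.5215, -0.3527, -0.0003])]
```

View pics/top0.png

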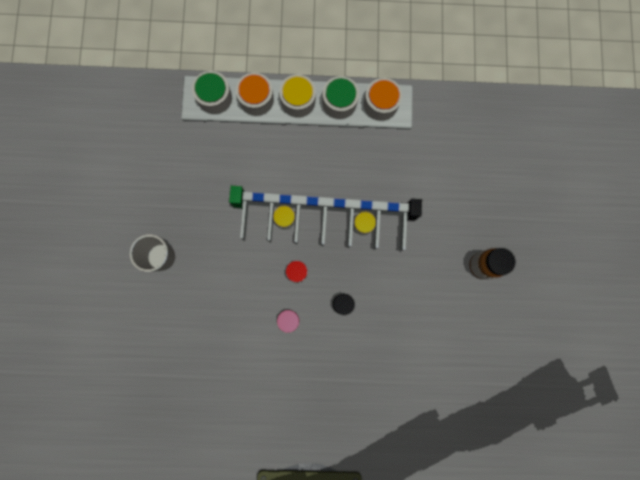

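View pics/side0.png

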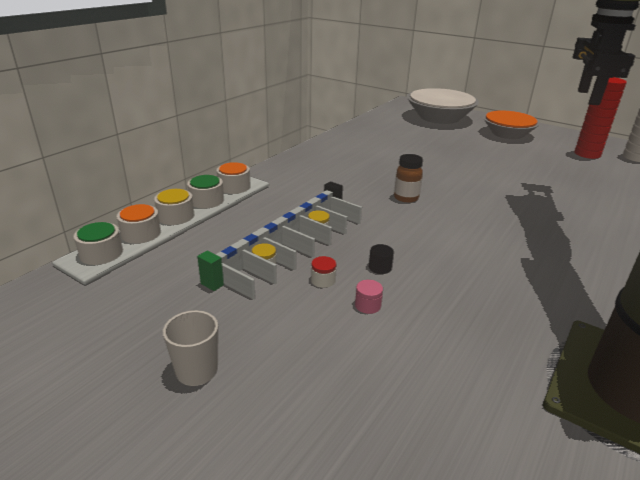

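The top view shows the green block at (236,196), which is the rack's +y end. The red tub is at (296,271), with yellow lids in gaps 2 and 5 and pink and black decoys further back. Next I'll refine the rack and tub poses.

```bash
cat > h.py <<'E'
from plant import r
import cv2,numpy as np
from scipy.optimize import least_squares
np.set_printoptions(precision=4,suppress=True)
def blobs(img,col,amin=25):
    h=cv2.cvtColor(img,cv2.COLOR_BGR2HSV)
    rg={"blue":[((105,150,60),(130,255,255))],"red":[((0,180,90),(6,255,255)),((174,180,90),(180,255,255))],"yellow":[((22,150,100),(32,255,255))]}[col]
    m=sum(cv2.inRange(h,*a) for a in rg)
    n,_,st,c=cv2.connectedComponentsWithStats(m)
    return [(c[i],st[i,4]) for i in range(1,n) if st[i,4]>=amin]
def ray(p,uv,z):
    K,T=p["intrinsics"],p["extrinsics"]
    d=T[:3,:3]@np.linalg.solve(K,[uv[0],uv[1],1]); o=T[:3,3]
    return o+d*(z-o[2])/d[2]
def look(name,fn=None):
    p=r.snapshot(name)
    if fn: cv2.imwrite(fn,p["img"])
    return p
def measure(p):
    b=np.array([ray(p,c,.05)[:2] for c,a in blobs(p["img"],"blue")])
    red=[(ray(p,c,.038),a) for c,a in blobs(p["img"],"red")]
    yel=[(ray(p,c,.038),a) for c,a in blobs(p["img"],"yellow")]
    return b,red,yel
def fit(b):
    b=b[np.argsort(-b[:,1])]; ys=np.array([137.5,82.5,27.5,-27.5,-82.5,-137.5])/1e3
    f=lambda v:(np.c_[v[0]-np.sin(v[2])*ys,v[1]+np.cos(v[2])*ys]-b).ravel()
    s=least_squares(f,[.63,0,0]); return s.x,np.abs(s.fun).max()
def torack(v,p): 
    c,s=np.cos(v[2]),np.sin(v[2]); d=np.array(p[:2])-v[:2]; return np.array([c*d[0]+s*d[1],-s*d[0]+c*d[1]])
def toworld(v,p):
    c,s=np.cos(v[2]),np.sin(v[2]); return v[:2]+np.array([c*p[0]-s*p[1],s*p[0]+c*p[1]])
def totool(s,pw):
    from scipy.spatial.transform import Rotation as R
    return R.from_quat(s["eef_rot"]).inv().apply(np.array(pw)-s["tool_pos"])
E
python3 - <<'E'
from h import *
for n in ["top","side"]:
    p=look(n); b,red,yel=measure(p); print(n,len(b)); print(b)
    if len(b)==6:
        v,e=fit(b); print(v,e); 
        for q in red+yel: print(q, torack(v,q[0]))
E
```

```text
top 6
[[ 0.6399  0.1215]
 [ 0.638   0.0663]
 [ 0.6356  0.0114]
 [ 0.6337 -0.0433]
 [ 0.6316 -0.0982]
 [ 0.6297 -0.1532]]
[ 0.6347 -0.0159 -0.0376] 0.0002433035323271826
(array([0.4937, 0.0393, 0.038 ]), np.int32(305)) [-0.143   0.0498]
(array([0.876 , 0.0506, 0.038 ]), np.int32(659)) [0.2386 0.0756]
(array([0.6054, 0.0685, 0.038 ]), np.int32(343)) [-0.0325  0.0833]
(array([ 0.5988, -0.0977,  0.038 ]), np.int32(352)) [-0.0328 -0.0831]
side 6
[[ 0.6301 -0.153 ]
 [ 0.6322 -0.0986]
 [ 0.6345 -0.0431]
 [ 0.6366  0.0117]
 [ 0.6383  0.0668]
 [ 0.6401  0.122 ]]
[ 0.6353 -0.0157 -0.0365] 0.00044982820713923566
(array([ 0.2319, -1.3263,  0.038 ]), np.int32(934)) [-0.3553 -1.3244]
(array([0.4924, 0.0415, 0.038 ]), np.int32(259)) [-0.1449  0.0519]
(array([0.9005, 0.0233, 0.038 ]), np.int32(358)) [0.2636 0.0487]
(array([ 0.5963, -0.0952,  0.038 ]), np.int32(177)) [-0.0361 -0.0808]
(array([0.6024, 0.0714, 0.038 ]), np.int32(260)) [-0.0361  0.0858]
```

```bash
python3 - <<'E'
from h import *
from scipy.spatial.transform import Rotation as R
v=[.635,-.0158,-.037]; s=r.get_state()
pw=list(toworld(v,[0,.1375]))+[.10]; print(pw,totool(s,pw),s["tool_pos"],s["clock"])
Rt=R.from_euler('z',-.037)*R.from_euler('x',np.pi)
print(np.degrees((R.from_quat(s["eef_rot"]).inv()*Rt).as_rotvec()))
E
```

```text
[np.float64(0.6400863392815374), np.float64(0.12160589198689076), 0.1] [ 0.6403 -0.5045  0.1387] [ 0.2283 -0.5819  0.2387] 1.1
[ 0.0059 -0.0003 23.5422]
```

carry_out([
  [0.64,-0.504,0.05,0,0,23.5],
  [0.64,-0.504,0.05,0,0,23.5],
  [0.64,-0.504,0.05,0,0,23.5],
  [0.64,-0.504,0.05,0,0,23.5],
  [0.64,-0.504,0.05,0,0,23.5],
  [0.64,-0.504,0.05,0,0,23.5],
  [0.64,-0.504,0.05,0,0,23.5],
  [0.64,-0.504,0.05,0,0,23.5],
  [0.64,-0.504,0.05,0,0,23.5],
  [0.64,-0.504,0.05,0,0,23.5],
  [0.64,-0.504,0.05,0,0,23.5],
  [0.64,-0.504,0.05,0,0,23.5],
], fingers=255, grip_force=20)

```text
clock: 2.3
tool_pos: [0.5319, -0.0631, 0.202]
eef_rot: [1.0, -0.018, 0.0, 0.0]
contact_force: [0.7, -0.0, -0.7]
opening: 0.006
```

```bash
cat > st.py <<'E'
from h import *
import sys
from scipy.spatial.transform import Rotation as R
# usage: st.py rackx racky z
v=[.635,-.0158,-.037]; s=r.get_state()
print("t",s["clock"],"pos",s["tool_pos"],"rack",torack(v,s["tool_pos"]),"F",s["contact_force"],"open",s["opening"],"q",s["q"])
a=list(map(float,sys.argv[1:4]))
print("tool shift",totool(s,list(toworld(v,a[:2]))+[a[2]]))
Rt=R.from_euler('z',-.037)*R.from_euler('x',np.pi)
print("rot",np.degrees((R.from_quat(s["eef_rot"]).inv()*Rt).as_rotvec()))
E
python3 st.py 0 .1375 .10
```

```text
t 2.3 pos [ 0.5319 -0.0631  0.202 ] rack [-0.1012 -0.0511] F [ 0.7498 -0.0088 -0.6752] open 0.0061421009110785895 q [ 0.0204  0.6218  0.0188  1.8823 -0.0182  0.637  -1.5566]
tool shift [ 0.1013 -0.1885  0.1021]
rot [ 0.0074 -0.0351  0.0521]
```

carry_out([
  [0.101,-0.188,0.05,0,0,0],
  [0.101,-0.188,0.05,0,0,0],
  [0.101,-0.188,0.05,0,0,0],
  [0.101,-0.188,0.05,0,0,0],
  [0.101,-0.188,0.102,0,0,0],
  [0.101,-0.188,0.102,0,0,0],
  [0.101,-0.188,0.102,0,0,0],
])

```text
clock: 3.0
tool_pos: [0.6371, 0.1188, 0.0981]
eef_rot: [1.0, -0.018, -0.002, 0.001]
contact_force: [-1.3, -0.1, 0.9]
opening: 0.001
```

```bash
python3 st.py 0 .1375 .05;python3 - <<'E'
from h import *
look("side","pics/s1.png")
p=look("wrist","pics/w1.png");print(p["tool_from_camera"],p["intrinsics"])
E
```

```text
t 3.0 pos [0.6371 0.1188 0.0981] rack [-0.0028  0.1345] F [-1.283  -0.0994  0.8909] open 0.0007780938827481051 q [-0.2812  0.8972  0.0482  1.5994 -0.0615  0.651  -1.8085]
tool shift [ 0.003  -0.003   0.0481]
rot [0.0938 0.2419 0.074 ]
[[-0.0009 -0.953  -0.303   0.0798]
 [ 1.     -0.001   0.      0.0005]
 [-0.0003 -0.303   0.953  -0.1454]
 [ 0.      0.      0.      1.    ]] [[371.6483   0.     316.5007]
 [  0.     371.6483 238.7682]
 [  0.       0.       1.    ]]
```

View pics/s1.png

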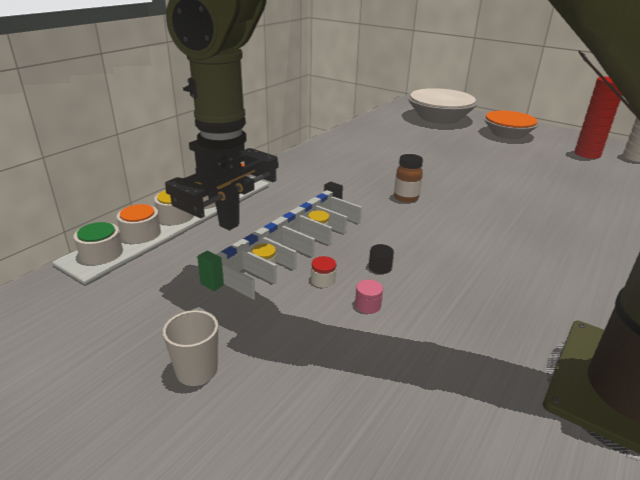

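View pics/w1.png

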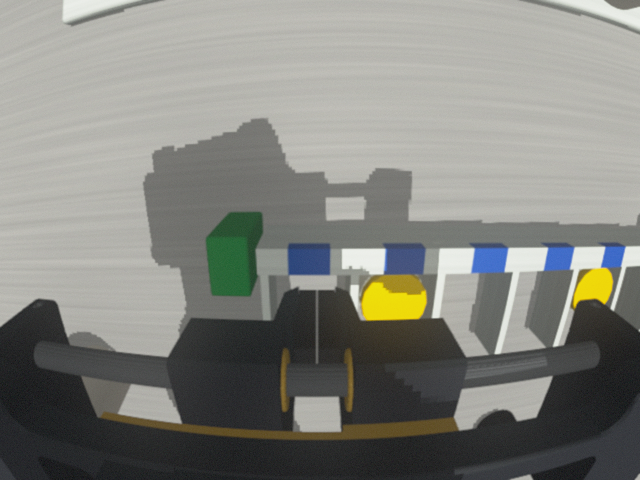

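carry_out([
  [0,0,0.02,0,0,0],
  [0,0,0.04,0,0,0],
  [0,0,0.045,0,0,0],
  [0,0,0.048,0,0,0],
  [0,0,0.05,0,0,0],
  [0,0,0.052,0,0,0],
])

```text
clock: 3.7
tool_pos: [0.6398, 0.1187, 0.0505]
eef_rot: [1.0, -0.019, 0.001, -0.0]
contact_force: [-5.9, -1.3, 23.2]
opening: 0.004
```

```bash
python3 st.py 0 .1375 .05
```

```text
t 3.7 pos [0.6398 0.1187 0.0505] rack [-0.0002  0.1346] F [-5.9336 -1.3238 23.1516] open 0.004330061071249707 q [-0.2767  0.9669  0.0418  1.611  -0.0635  0.5627 -1.8072]
tool shift [ 0.0002 -0.0029  0.0005]
rot [-0.0065 -0.131  -0.0023]
```

carry_out([
  [0,0,-0.001,0,0,0],
  [0,0,-0.001,0,0,0],
  [0,0,-0.03,0,0,0],
  [0,0.028,-0.03,0,0,0],
  [0,0.052,-0.03,0,0,0],
  [0,0.052,-0.015,0,0,0],
  [0,0.052,-0.007,0,0,0],
  [0,0.052,-0.003,0,0,0],
  [0,0.052,-0.001,0,0,0],
  [0,0.052,-0.001,0,0,0],
])

```text
clock: 4.7
tool_pos: [0.6358, 0.0686, 0.0505]
eef_rot: [1.0, -0.017, -0.001, -0.0]
contact_force: [-5.8, -0.3, 16.9]
opening: 0.005
```

```bash
python3 st.py 0 .0825 .05
```

```text
t 4.7 pos [0.6358 0.0686 0.0505] rack [-0.0023  0.0844] F [-5.8187 -0.3292 16.8565] open 0.005194433762956341 q [-0.1947  0.9572  0.0287  1.6432 -0.0469  0.5438 -1.7432]
tool shift [0.0023 0.0019 0.0005]
rot [-0.0219  0.1194  0.1433]
```

carry_out([
  [0,0,0,0,0,0],
  [0,0,-0.03,0,0,0],
  [0.001,0.03,-0.03,0,0,0],
  [0.002,0.057,-0.03,0,0,0],
  [0.002,0.057,-0.015,0,0,0],
  [0.002,0.057,-0.006,0,0,0],
  [0.002,0.057,-0.002,0,0,0],
  [0.002,0.057,0,0,0,0],
  [0.002,0.057,0,0,0,0],
  [0.002,0.057,0,0,0,0],
])

```text
clock: 5.7
tool_pos: [0.6356, 0.0125, 0.0505]
eef_rot: [1.0, -0.017, -0.001, -0.001]
contact_force: [-6.5, -0.3, 18.2]
opening: 0.005
```

```bash
python3 st.py 0 .0275 .05; python3 - <<'E'
from h import *
look("side","pics/s2.png"); look("wrist","pics/w2.png")
E
```

```text
t 5.7 pos [0.6356 0.0125 0.0505] rack [-0.0004  0.0283] F [-6.544  -0.3004 18.2241] open 0.00461320733904851 q [-0.1     0.9534  0.0157  1.6548 -0.0278  0.5359 -1.6715]
tool shift [0.0004 0.0008 0.0005]
rot [-0.0615  0.1375  0.1905]
```

View pics/s2.png

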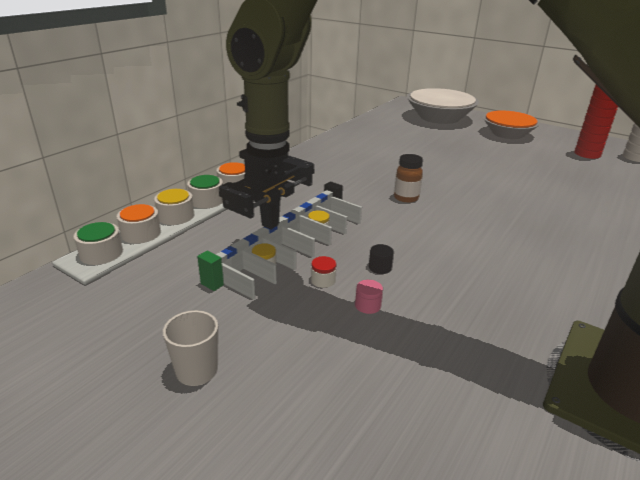

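View pics/w2.png

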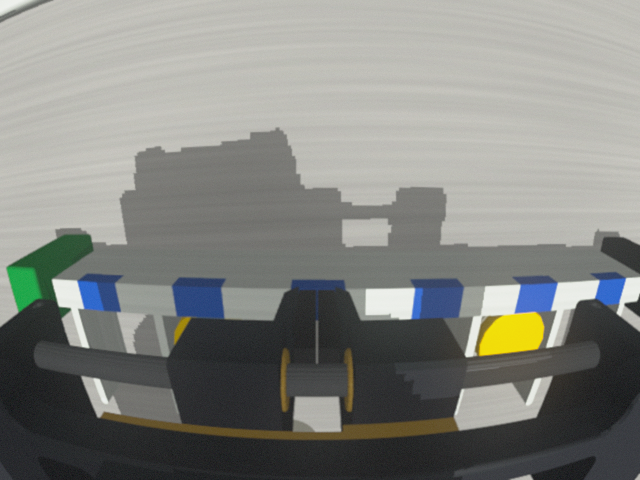

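carry_out([
  [0,0,-0.04,0,0,0],
  [0,0,-0.06,0,0,0],
  [-0.05,-0.008,-0.06,0,0,0],
  [-0.095,-0.016,-0.06,0,0,0],
  [-0.141,-0.022,-0.06,0,0,0],
  [-0.141,-0.022,-0.06,0,0,0],
  [-0.141,-0.022,-0.06,0,0,0],
], fingers=0)

```text
clock: 6.5
tool_pos: [0.4958, 0.0395, 0.1087]
eef_rot: [1.0, -0.016, -0.001, -0.001]
contact_force: [1.1, -0.3, -0.4]
opening: 0.617
```

```bash
python3 st.py -.141 .050 .016; python3 - <<'E'
from h import *
look("wrist","pics/w3.png")
E
```

```text
t 6.5 pos [0.4958 0.0395 0.1087] rack [-0.1411  0.0501] F [ 1.1199 -0.2626 -0.4172] open 0.6166745309632146 q [-0.1827  0.747   0.0185  2.0618 -0.0422  0.3341 -1.7326]
tool shift [0.0002 0.0002 0.0927]
rot [-0.0601  0.0662  0.2543]
```

View pics/w3.png

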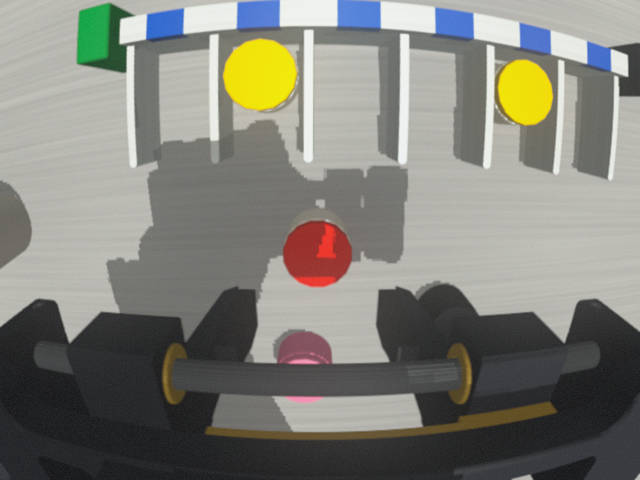

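carry_out([
  [0,0,0,0,0,0],
  [0,0,0,0,0,0],
  [0,0,0,0,0,0],
  [0,0,0.03,0,0,0],
  [0,0,0.06,0,0,0],
  [0,0,0.08,0,0,0],
  [0,0,0.09,0,0,0],
  [0,0,0.09,0,0,0],
], fingers=0)

```text
clock: 7.35
tool_pos: [0.4963, 0.037, 0.0179]
eef_rot: [1.0, -0.018, -0.001, 0.0]
contact_force: [-0.4, -1.2, 0.9]
opening: 1.002
```

carry_out([
  [0,0,0,0,0,0],
  [0,0,0,0,0,0],
  [0,0,0,0,0,0],
  [0,0,0,0,0,0],
  [0,0,0,0,0,0],
  [0,0,0,0,0,0],
], fingers=112, grip_force=5)

```text
clock: 7.95
tool_pos: [0.4968, 0.0372, 0.0191]
eef_rot: [1.0, -0.018, 0.0, 0.0]
contact_force: [-0.2, 1.1, 0.1]
opening: 0.559
```

```bash
python3 st.py -.141 .0275 .018; python3 - <<'E'
from h import *
look("wrist","pics/w4.png")
E
```

```text
t 7.95 pos [0.4968 0.0372 0.0191] rack [-0.1401  0.0479] F [-0.1627  1.053   0.1101] open 0.55925122431484 q [-0.1718  0.9234  0.0073  2.0831 -0.0429  0.1349 -1.732 ]
tool shift [-0.0009  0.0204  0.0011]
rot [ 0.001  -0.0199  0.0376]
```

View pics/w4.png

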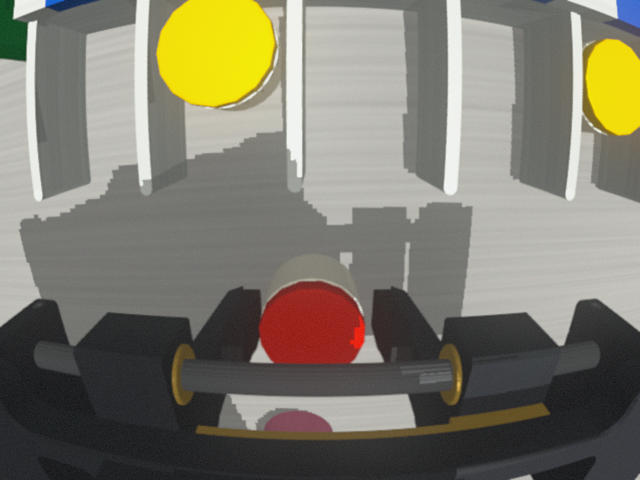

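The tub at (312,320) sits between the fingers with a few mm clearance. Next I'll slide it sideways.

carry_out([
  [0,0.004,0,0,0,0],
  [0,0.008,0,0,0,0],
  [0,0.012,0,0,0,0],
  [0,0.016,0,0,0,0],
  [0,0.02,0,0,0,0],
  [0,0.023,0,0,0,0],
  [0,0.023,0,0,0,0],
  [0,0.023,0,0,0,0],
])

```text
clock: 8.8
tool_pos: [0.4956, 0.0137, 0.0189]
eef_rot: [1.0, -0.018, -0.0, 0.0]
contact_force: [0.0, -0.1, -0.0]
opening: 0.559
```

```bash
python3 st.py -.141 .0275 .018; python3 - <<'E'
from h import *
v=[.635,-.0158,-.037]
for n in ["top","side"]:
    p=look(n)
    for c,a in blobs(p["img"],"red"): print(n,a,torack(v,ray(p,c,.038)))
look("wrist","pics/w5.png")
E
```

```text
t 8.8 pos [0.4956 0.0137 0.0189] rack [-0.1404  0.0243] F [ 0.0156 -0.1105 -0.0229] open 0.5589298046226074 q [-0.1236  0.9232  0.0043  2.0892 -0.0226  0.1296 -1.7063]
tool shift [-0.0006 -0.0032  0.0009]
rot [0.0341 0.0184 0.0015]
side 740 [-0.354  -1.2763]
side 191 [-0.1509  0.0289]
```

View pics/w5.png

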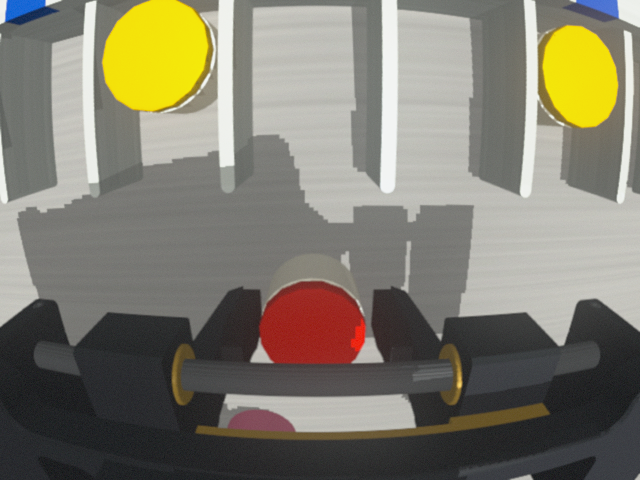

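carry_out([
  [0,0,-0.02,0,0,0],
  [0,0,-0.05,0,0,0],
  [-0.01,-0.001,-0.05,0,0,0],
  [-0.03,-0.002,-0.05,0,0,0],
  [-0.046,-0.003,-0.05,0,0,0],
  [-0.046,-0.003,-0.05,0,0,0],
])

```text
clock: 9.55
tool_pos: [0.4465, 0.019, 0.0686]
eef_rot: [1.0, -0.018, -0.003, 0.0]
contact_force: [-0.0, -0.2, -0.6]
opening: 0.559
```

carry_out([
  [0,0,0,0,0,0],
  [0,0,0,0,0,0],
  [0,0,0,0,0,0],
  [0,0,0,0,0,0],
  [0,0,0,0,0,0],
  [0,0,0,0,0,0],
  [0,0,0.03,0,0,0],
  [0,0,0.051,0,0,0],
  [0,0,0.051,0,0,0],
  [0,0,0.051,0,0,0],
], fingers=255, grip_force=20)

```text
clock: 10.55
tool_pos: [0.4542, 0.0189, 0.0208]
eef_rot: [1.0, -0.018, -0.005, 0.001]
contact_force: [0.3, 0.4, 1.0]
opening: 0.007
```

```bash
python3 st.py -.061 .0275 .018; python3 - <<'E'
from h import *
v=[.635,-.0158,-.037]
for n in ["top","side"]:
    p=look(n)
    for c,a in blobs(p["img"],"red"): print(n,a,torack(v,ray(p,c,.038)))
look("side","pics/s6.png")
look("wrist","pics/w6.png")
E
```

```text
t 10.55 pos [0.4542 0.0189 0.0208] rack [-0.1819  0.028 ] F [0.3279 0.4469 0.9516] open 0.0068093386900955535 q [-0.1279  0.9116 -0.024   2.2005  0.4422  0.0433 -2.192 ]
tool shift [0.1209 0.0005 0.0017]
rot [0.0709 0.5414 0.0224]
side 696 [-0.3488 -1.3221]
side 53 [-0.3973 -0.9779]
```

View pics/w6.png

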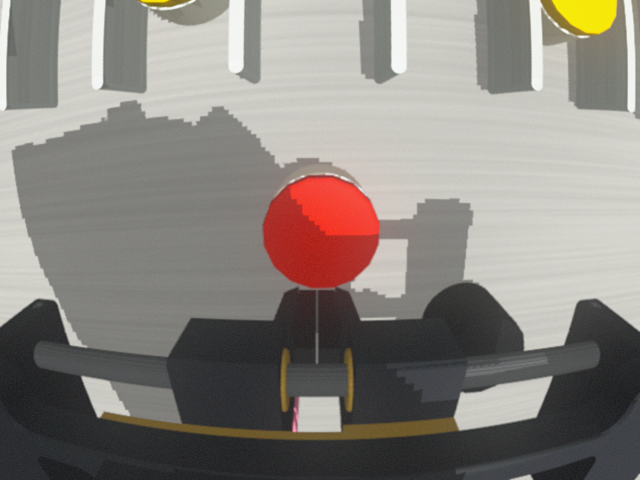

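View pics/s6.png

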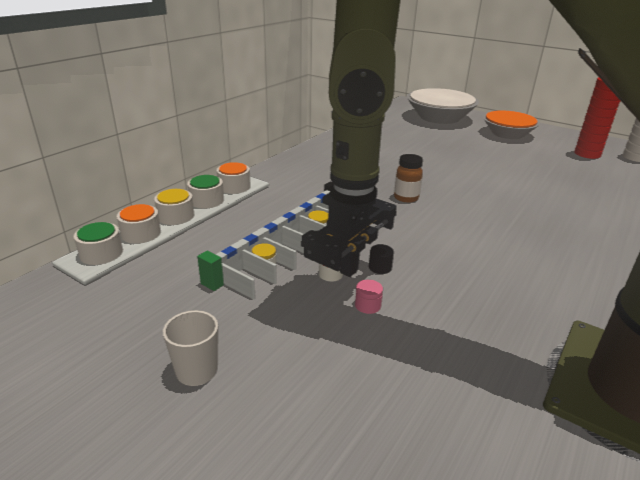

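carry_out([
  [0.008,0.001,0.001,0,0,0],
  [0.016,0.001,0.001,0,0,0],
  [0.024,0.001,0.001,0,0,0],
  [0.032,0.001,0.001,0,0,0],
  [0.04,0.001,0.001,0,0,0],
  [0.047,0.001,0.001,0,0,0],
  [0.054,0.001,0.001,0,0,0],
  [0.06,0.001,0.001,0,0,0],
  [0.06,0.001,0.001,0,0,0],
])

```text
clock: 11.65
tool_pos: [0.5156, 0.0157, 0.02]
eef_rot: [1.0, -0.018, -0.003, 0.0]
contact_force: [-0.1, -0.5, -0.4]
opening: 0.007
```

```bash
python3 st.py -.061 .0275 .018; python3 - <<'E'
from h import *
look("wrist","pics/w7.png")
E
```

```text
t 11.65 pos [0.5156 0.0157 0.02  ] rack [-0.1205  0.0271] F [-0.1381 -0.46   -0.4286] open 0.006551256305411611 q [-0.0488  0.9269 -0.1174  2.0202  0.4311  0.2246 -2.1492]
tool shift [ 0.0595 -0.0004  0.0016]
rot [0.027  0.3896 0.0137]
```

View pics/w7.png

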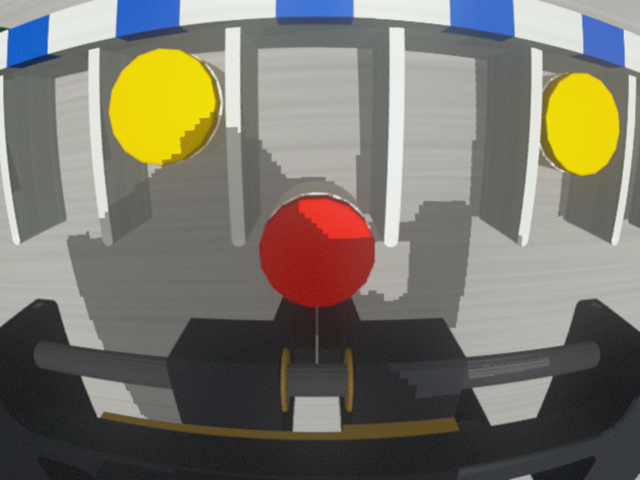

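The tub at (317,250) is entering gap 3, centred between the fin ends at (238,240) and (391,240). I'll keep pushing.

carry_out([
  [0.008,0,0.001,0,0.4,0],
  [0.016,0,0.001,0,0.4,0],
  [0.024,0,0.001,0,0.4,0],
  [0.032,0,0.001,0,0.4,0],
  [0.04,0,0.001,0,0.4,0],
  [0.045,0,0.001,0,0.4,0],
  [0.05,0,0.001,0,0.4,0],
  [0.053,0,0.001,0,0.4,0],
  [0.055,0,0.001,0,0.4,0],
  [0.055,0,0.001,0,0.4,0],
])

```text
clock: 12.7
tool_pos: [0.5693, 0.0137, 0.0185]
eef_rot: [1.0, -0.018, -0.001, 0.0]
contact_force: [-0.4, 0.3, 0.3]
opening: 0.006
```

```bash
python3 st.py -.061 .0275 .018; python3 - <<'E'
from h import *
look("wrist","pics/w8.png")
E
```

```text
t 12.7 pos [0.5693 0.0137 0.0185] rack [-0.0667  0.0271] F [-0.3605  0.3308  0.3235] open 0.005588094062830125 q [-0.004   0.9573 -0.1745  1.8619  0.4174  0.3599 -2.106 ]
tool shift [ 0.0057 -0.0004  0.0004]
rot [0.0569 0.0871 0.0369]
```

View pics/w8.png

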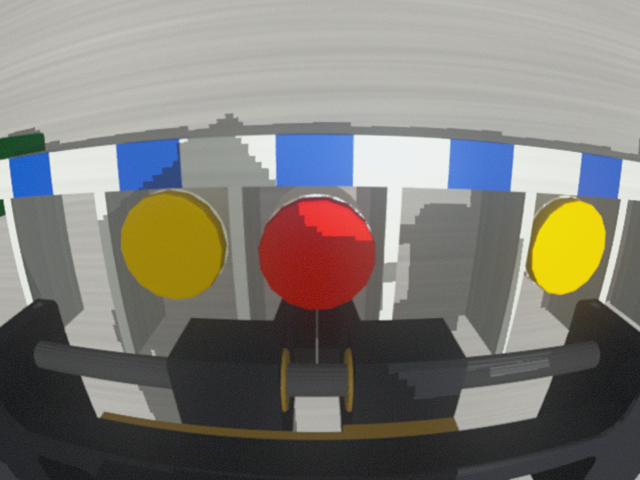

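A few mm remain, so I'll push in small steps until the force rises.

carry_out([
  [0.002,0,0,0,0,0],
  [0.003,0,0,0,0,0],
  [0.004,0,0,0,0,0],
  [0.005,0,0,0,0,0],
  [0.005,0,0,0,0,0],
])

```text
clock: 13.25
tool_pos: [0.5743, 0.0136, 0.0184]
eef_rot: [1.0, -0.018, -0.001, 0.0]
contact_force: [-0.7, 0.4, 1.4]
opening: 0.009
```

```bash
python3 st.py -.061 .0275 .018
```

```text
t 13.25 pos [0.5743 0.0136 0.0184] rack [-0.0618  0.0271] F [-0.7424  0.4334  1.4199] open 0.008638253044721104 q [-0.0003  0.9606 -0.1796  1.8465  0.4156  0.3731 -2.1012]
tool shift [ 0.0008 -0.0004  0.0004]
rot [0.0558 0.0899 0.0411]
```

carry_out([
  [0.001,0,0,0,0,0],
  [0.002,0,0,0,0,0],
  [0.002,0,0,0,0,0],
])

```text
clock: 13.55
tool_pos: [0.576, 0.0135, 0.0184]
eef_rot: [1.0, -0.018, -0.001, 0.001]
contact_force: [-1.4, -0.3, 1.1]
opening: 0.005
```

```bash
python3 st.py -.061 .0275 .018; python3 - <<'E'
from h import *
look("wrist","pics/w9.png")
E
```

```text
t 13.55 pos [0.576  0.0135 0.0184] rack [-0.06   0.027] F [-1.4349 -0.3263  1.1496] open 0.004904282301045673 q [ 0.0012  0.9619 -0.1816  1.8405  0.4148  0.3786 -2.0994]
tool shift [-0.001  -0.0005  0.0004]
rot [0.0642 0.1197 0.0382]
```

View pics/w9.png

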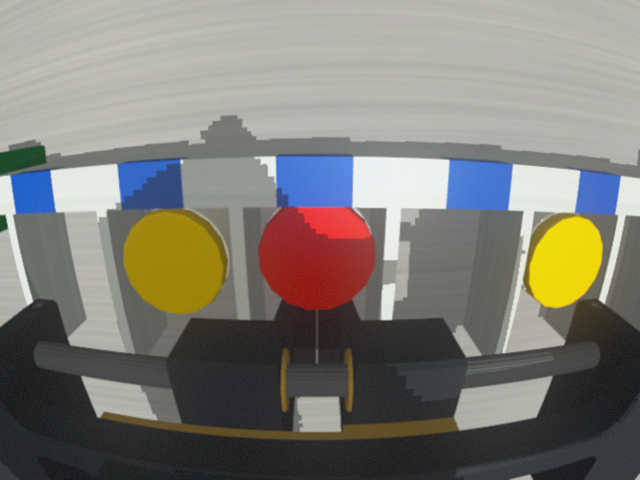

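carry_out([
  [0.001,0,0,0,0,0],
  [0.0015,0,0,0,0,0],
  [0.0015,0,0,0,0,0],
])

```text
clock: 13.9
tool_pos: [0.5761, 0.0134, 0.0184]
eef_rot: [1.0, -0.018, -0.002, 0.001]
contact_force: [-5.8, -0.1, 3.8]
opening: 0.009
```

```bash
python3 st.py -.061 .0275 .018
```

```text
t 13.9 pos [0.5761 0.0134 0.0184] rack [-0.06   0.027] F [-5.7713 -0.0794  3.77  ] open 0.008651158958741646 q [ 0.0021  0.9627 -0.1834  1.8377  0.4139  0.3838 -2.0979]
tool shift [-0.001  -0.0005  0.0004]
rot [0.0904 0.2677 0.0538]
```

The force rose to 5.8 N while the TCP stayed put, so the tub is against the rail. I'll back straight out and lift.

carry_out([
  [-0.005,0,0,0,0,0],
  [-0.02,0,0,0,0,0],
  [-0.045,0,-0.005,0,0,0],
  [-0.06,0,-0.03,0,0,0],
  [-0.08,0,-0.07,0,0,0],
  [-0.1,0,-0.11,0,0,0],
  [-0.13,0,-0.15,0,0,0],
  [-0.13,0,-0.17,0,0,0],
  [-0.13,0,-0.17,0,0,0],
])

```text
clock: 14.8
tool_pos: [0.4502, 0.0186, 0.1915]
eef_rot: [1.0, -0.018, 0.003, -0.0]
contact_force: [0.6, 0.7, -0.6]
opening: 0.002
```

```bash
python3 - <<'E'
from h import *
v=[.635,-.0158,-.037]
for n in ["top","side"]:
    p=look(n,f"pics/{n}9.png")
    for k in ["red","yellow"]:
        for c,a in blobs(p["img"],k): print(n,k,a,c,torack(v,ray(p,c,.038)))
    print([(round(d["p"],2),torack(v,d["xyz"])) for d in r.spot_point(p,"tub")][:4])
p=look("wrist","pics/w10.png")
E
```

```text
top red 322 [311.5435 216.2981] [-0.0294  0.0262]
top yellow 653 [297.0536  90.6983] [0.2384 0.0753]
top yellow 343 [283.5714 215.9096] [-0.0327  0.0831]
top yellow 351 [364.7009 221.906 ] [-0.0332 -0.0832]
[(0.74, array([-0.031 ,  0.0265]))]
side red 178 [613.0843  81.4663] [-0.2956 -1.7743]
side red 61 [614.377   94.8525] [-0.3389 -1.5445]
side red 59 [611.322  103.7458] [-0.3526 -1.4032]
side red 50 [608.18 112.52] [-0.3644 -1.2782]
side red 49 [605.3673 120.9592] [-0.3752 -1.1702]
side red 45 [603.3556 129.7111] [-0.3875 -1.0705]
side red 201 [282.2985 236.4776] [-0.0308  0.0285]
side yellow 357 [172.5518 195.6275] [0.2639 0.0488]
side yellow 179 [318.8939 215.6927] [-0.036  -0.0807]
side yellow 262 [263.9771 250.2405] [-0.036   0.0858]
[(0.88, array([-0.2484,  0.0574])), (0.78, array([-0.0249,  0.0259])), (0.72, array([-0.2049, -0.0462]))]
```

View pics/side9.png

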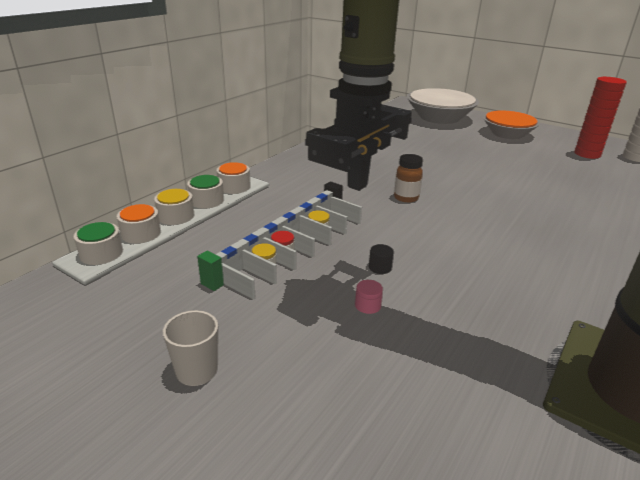

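View pics/w10.png

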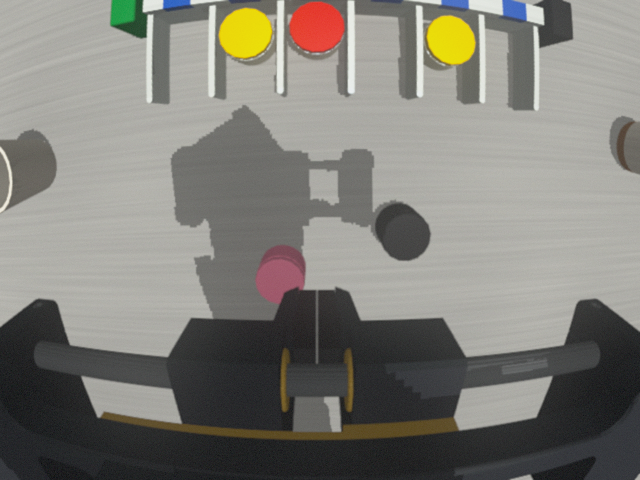

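The red lid at side pixel (282,236) and wrist pixel (317,26) is upright in gap 3 against the rail. The yellow tubs haven't moved.

```bash
python3 -c "
from plant import r
print(r.finish_job())"
```

```text
the job is handed in; nothing more can be done
None
```

The job is handed in, and the red-lidded tub is home in the third gap from the green end. I pressed the closed fingertips on the pads over gaps 1, 2 and 3, with 17–23 N of wrist force each time. I then straddled the tub to slide it about 22 mm sideways. Finally I pushed it in along the worktop with the fingers shut until the force rose to 5.8 N with no further movement.

**Tub position:** the last top image puts the tub at about rack (-29, +26) mm, against a target of (-30, +27.5). The side image gives (-31, +28.5). In both it looks upright.

**Other items:** the yellow tubs measured within 0.5 mm of where they started. I did not re-measure the cup, jar and look-alikes, but they look unmoved in the pictures.

**Unconfirmed or in disagreement:**
- The wrist force cannot tell a pad from the rail beside it. The pad touches rest on the fingertip position, within about 3 mm of each pad's centre, and on the pictures.
- In the last side image, the trained network's best "tub" match was the pink look-alike. Its second match put the red tub at rack (-25, +26) mm, about 5 mm off my other estimates but still in tolerance.

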